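# Discharge a power module, plug it into the tester and select the green test range

## Robot

A 7-joint arm with a two-finger parallel gripper is mounted at the origin on the work surface. World frame = base frame: x ahead of the robot, y to its left, z up, the work surface at z = 0. Lengths are in m, angles in rad, forces in N, time in s.
With the tool pointing down it reaches from about 0.4 to 0.925 m from the base axis. Payload 5.6 kg.
Tool frame: the origin (TCP) lies between the finger pads; the fingertips stand 11 mm ahead of it and the grasp point (between the pads) lies 8 mm behind it; z points along the fingers, y is the line along which they close (so a half turn about z gives the same grasp; the last joint's range is limited). The gripper opens to 85 mm and grips with 20 to 120 N. Pads are 22 mm wide; open, the fingers measure 114 mm over their backs; the gripper's body (76 mm by 85 mm) begins 54 mm behind the grasp point. The pads swing forward as they close: fully open they stand 13 mm farther back than shut.
Start: joints at [1.175, 0.468, -0.012, 1.603, 0.006, 1.071, -0.056], TCP at [0.225, -0.61, 0.242] pointing down, gripper open.
Joint ranges: [-2.53, 2.53], [-0.31, 2.02], [-1.57, 1.55], [0.28, 2.44], [-1.29, 4.43], [0.15, 1.84], [-2.92, 2.92]. Speed limits (rad/s): [2.57, 2.57, 3.14, 3.14, 3.14, 3.14, 3.14].

## Interface

Orientations are given as a rotation vector (axis times angle).
In Python, from rig import status, viewer, ticket gives the robot as it stands.
- The arm moves only by the shell command python3 -m inch 'ROWS' [OPENING] [FORCE]. ROWS is text: rows parted by semicolons, each of 6 numbers parted by spaces: the shift along the tool's x, y, z in m, then the turn, a rotation vector about the tool's x, y, z in rad. A call has 1 to 8 rows; each row is the pose to reach, as a shift and turn from the pose commanded when the call began, along the tool's axes at that moment; what a row does not reach only later rows make up. A row lasts 1/10 s, in which the tool goes at most 50 mm and 8.59 degrees, less where a joint would pass 70% of its speed; a pose out of reach is approached as far as the arm can. A call with a gripper value outside its range is refused whole. OPENING is the finger opening in m, from 0 to 0.0854, set as the call begins (- or left out, the last holds). The fingers move at their own pace and stop on an object; FORCE is the grip in N (left out, the last holds). Time passes only in rows, so rows that repeat a pose let the fingers close. It gives the time, the measured TCP pose, the force, the opening and the grip force at its end, in the units of the state.
- status.get_state(): the state, without advancing time (a new reading comes with each control period).
- viewer.read_camera(name): name is "side" or "top"; returns a dict with "frame" (384x512x3 uint8, blue, green, red), "depth" (384x512 float32, m along the optical axis (not along the pixel's ray), 0 where there is no reading), "K" (3x3 intrinsics, pixels), "world_from_camera" (4x4, takes a point from camera to world coordinates). Camera axes: x right, y down, z forward; pixel columns grow to the right and rows downward; lengths in m; the calibration is good to about 2 mm. A picture is of the moment at which its call begins.
- ticket.close_job(): hands the job in; it is judged then, once.
The state is a dict: "clock": time; "joint_positions": joint angles; "qvel": joint speeds; "tau": joint torques, N m; "tcp_pos": TCP position; "eef_rot": TCP orientation; "ft_force": force on the tool from outside, world axes, zero at the start; "wrist_torque": the same for the moment, N m; "gripper_width": finger opening in m; "gripper_force": force on a finger pad.
Only numpy, scipy, OpenCV 4.12 (cv2) and the standard library are available. Lean on these libraries where they do the work, as an engineer would, in place of code of your own. Each camera call takes 0.05 s, during which the arm holds its last target. There are 200 camera calls.

## Task

Take the orange-capped power module out of the blue rack, stand it upright on the copper discharge plate and let go of it. Then take it again turned a quarter, so the fingers clear the tester's two cheeks, and plug it fully home into the tester's socket. Once it is home, and not before, turn the black selector knob clockwise to click into the position with the green mark; leave everything else where it is.

Things in the scene. Friction and masses are not known exactly. Their poses are not given: they have to be found in the camera images.
- module_orange: Module to plug in: dark block with orange cap (others grey, blue), standing upright. Origin: centre of the underside of its foot, z up. White plug foot 34 (x) x 24 (y) x 14 mm high, bottom edges bevelled 2 mm; above it the body 46 (x) x 34 (y) mm up to the top at z = 60 mm. All on one axis; a half turn about z changes nothing. 0.11 to 0.23 kg. Stands stably on its foot.
- module_grey: Same module with a grey cap, in the rack; leave it.
- module_blue: Same module with a blue cap, in the rack; leave it.
- rack: Fixed blue rack, 110 (x) x 150 (y) mm, origin at its underside's centre. Floor 6 mm thick; three bays 48 mm apart along y, a module standing in each (any order), its x along the rack's x. Bay walls 36 (x) x 6 mm, up to z = 56 mm, 4 mm from the modules' y faces: take modules by their x faces. 4 mm lips at x = +-21.5 mm up to z = 14 mm, below the bodies, keep the feet in.
- plate_top (a point): Centre of the top of the fixed copper discharge plate, 110 x 110 mm and 6 mm thick, lying on the bench; axes along its edges, z up.
- tester: Fixed grey test station, 140 (x) x 260 (y) x 50 mm high, origin at its underside's centre, turned about z by up to 0.3 rad. Socket in the +y half of its top, selector knob in the -y half.
- socket (a point): Centre of the socket's mouth, in the tester's top 50 mm above the bench; axes as the tester's. Rectangular hole 35.6 (x) x 25.6 (y) mm, 16 mm deep, sharp edged: the foot has 0.8 mm play each side, module x along tester x, either way round. Fully home: the body's underside rests on the tester's top, the module's origin 14 mm below this point.
- cheek_top (a point): Centre between the tops of the two aluminium cheeks beside the socket, 44 mm above the socket's mouth. Each is 8 (x) x 36 (y) x 44 mm high; inner faces 30 mm from the socket's centre in x, 7 mm from a plugged module's x faces: no room there for fingers, so plug the module held by its y faces.
- selector_grip (a point): Point on the knob's vertical axis at grip height, 35 mm above the tester's top; axes turn with the knob. Black knob: disc of radius 22 mm, top 9 mm above the tester, with an upright bar grip 42 mm long (this point's x), 14 mm thick (its y), up to 43 mm above the tester's top. The white line on the bar's -x half is the pointer.
- selector_pointer (a point): Outer end of the white pointer line, on top of the bar, 20 mm from the knob's axis.
- green_mark (a point): Centre of the green mark (18 x 9 mm) on the dial face, 36 mm from the knob's axis; white dots mark the seven other positions, 30 degrees apart.
- selector (a joint): Knob angle, rad, growing clockwise from above; pointer along (-cos q, sin q) in the tester's x, y. Stops at 0 and 3.67. Clicks every 0.524 from 0 to 3.665: a sprung ball holds it in each; about 0.15 N m to leave. Green mark: 2.618. Starts at 0, 0.524 or 1.047, so it turns about 1.5 to 2.6 in all, more than one grasp of most wrists: let go and regrasp the bar.
- board_a: Loose green circuit board, 110 x 70 mm, 26 mm high; bystander.
- board_b: Another such circuit board; bystander.
- screwdriver: Loose yellow screwdriver, 200 mm long; bystander.
- flux: Small bottle with a red cap, 40 mm across, 80 mm high; bystander.
- spool: Aluminium solder spool standing on its flange, 56 mm across, 38 mm high; bystander.

How it is judged:
On the way, in this order (a step that is already met when the one before it is completed fails the run):
1. the orange module stands upright on the copper plate, released (z of module_orange in the frame of plate_top between -0.003 and 0.003 m and x of module_orange in the frame of plate_top between -0.05 and 0.05 m and y of module_orange in the frame of plate_top between -0.05 and 0.05 m and angle between module_orange's own z axis and vertical below 0.1 rad and linear speed of module_orange below 0.02 m/s and contact force between the fingers and module_orange below 0.1 N), for 0.2 s.
2. the orange module is plugged fully home in the socket (z of module_orange in the frame of socket below -0.0115 m and horizontal distance between module_orange and socket below 0.003 m and angle between the x axis of module_orange and the x axis of tester, either way round below 0.1 rad and angle between module_orange's own z axis and vertical below 0.06 rad), for 0.2 s.
3. the selector is in the green position (value of joint selector between 2.478 and 2.758 rad), for 0.2 s.
At the end, for the whole second after the job is handed in: Orange module released in the socket: origin 11.5 mm or more below the mouth (home is 14), within 3 mm of its centre and 0.1 rad of its direction; selector at rest within 0.14 rad of the green position (2.618); other modules, boards, screwdriver, bottle, spool within 30 mm of their starts (all of step 2 and all of step 3 and velocity of joint selector between -0.1 and 0.1 rad/s and linear speed of module_orange below 0.02 m/s and contact force between the fingers and module_orange below 0.1 N and distance of each of module_grey, module_blue, board_a, board_b, screwdriver, flux, spool from where it was at the start of the episode below 0.03 m); the robot touches nothing.
It fails at once if the selector is turned (more than about 0.8 rad) before the orange module is home in the socket (distance of selector_pointer from where it was at the start of the episode above 0.016 m and z of module_orange in the frame of socket above -0.0105 m).
It fails at once if a bystander is pushed more than 30 mm away (distance of any of module_grey, module_blue, board_a, board_b, screwdriver, flux, spool from where it was at the start of the episode above 0.03 m).
It also fails if it takes over 69 s, if anything falls off the work surface, if the arm or the gripper's body presses on something with over 40 N, if the wrist force passes 120 N, or if a joint passes its speed limit or range.

## Working session

There is one attempt and no reset: what is moved stays moved. The work goes in short steps, Python scripts to look and compute and a shell command to move; the robot and the scene stay as the last step left them, time stands still between calls to the robot, and variables do not carry over. Pictures are saved under pics/ and viewed, at most 10 in all, crops included, and the job is handed in when it is done.

```bash
ls; mkdir -p pics; cat > h.py <<'E'
import numpy as np, cv2
from scipy.spatial.transform import Rotation as R
from rig import status, viewer
def shot(name,n):
    c=viewer.read_camera(name); np.savez(f'pics/{n}.npz',**c); cv2.imwrite(f'pics/{n}.png',c['frame']); return c
def pts(c,px):
    K=np.array(c['K']);T=np.array(c['world_from_camera']);o=[]
    for u,v in px:
        d=c['depth'][int(round(v)),int(round(u))]
        o.append((T@np.r_[np.linalg.inv(K)@[u,v,1]*d,1])[:3])
    return np.array(o)
def at_z(c,px,z):
    K=np.array(c['K']);T=np.array(c['world_from_camera']);o=[]
    for u,v in px:
        r=T[:3,:3]@np.linalg.inv(K)@[u,v,1]; t=T[:3,3]; o.append(t+r*(z-t[2])/r[2])
    return np.array(o)
def to_tool(target):
    s=status.get_state(); return R.from_rotvec(s['eef_rot']).inv().apply(np.array(target)-s['tcp_pos'])
E
python3 - <<'E'
from h import *
np.set_printoptions(precision=4,suppress=True)
a=shot('top','top0');b=shot('side','side0')
for c in(a,b):print(c['K'],c['world_from_camera'])
print(status.get_state())
for n in('top0','side0'):
    cv2.imwrite(f'pics/{n}b.png',cv2.resize(cv2.imread(f'pics/{n}.png'),(800,600),interpolation=cv2.INTER_CUBIC))
E
```

```text
pics
[[352.6713   0.     255.7905]
 [  0.     352.6713 190.5187]
 [  0.       0.       1.    ]] [[-0.0021 -0.9867  0.1628  0.4737]
 [-0.9999 -0.0006 -0.0165  0.0433]
 [ 0.0163 -0.1628 -0.9865  0.9708]
 [ 0.      0.      0.      1.    ]]
[[400.0453   0.     257.8989]
 [  0.     400.0453 194.7905]
 [  0.       0.       1.    ]] [[ 0.9903 -0.0999  0.0963  0.5174]
 [-0.1384 -0.7609  0.6339 -0.6598]
 [ 0.01   -0.6411 -0.7674  0.9669]
 [ 0.      0.      0.      1.    ]]
{'clock': 0.1, 'joint_positions': array([ 1.175 ,  0.4683, -0.0116,  1.6035,  0.006 ,  1.0714, -0.0563]), 'qvel': array([ 0.0019, -0.0004, -0.0015, -0.0018,  0.0018, -0.0006, -0.0003]), 'tau': array([  0.0013, -53.3521,   0.0219, -25.1966,   0.0115,   0.0044,
        -0.    ]), 'tcp_pos': array([ 0.2244, -0.6095,  0.2415]), 'eef_rot': array([-3.0914, -0.551 ,  0.0006]), 'ft_force': array([ 0.2583, -0.7631, -0.1013]), 'wrist_torque': array([ 0.0224,  0.0203, -0.0041]), 'gripper_force': 0.0, 'gripper_width': 0.0856647122446626}
```

View pics/top0b.png

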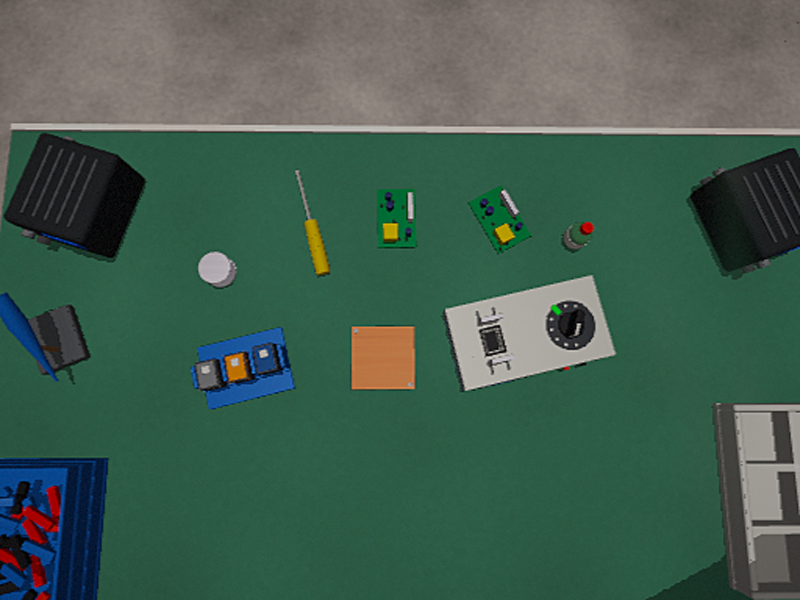

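View pics/side0b.png

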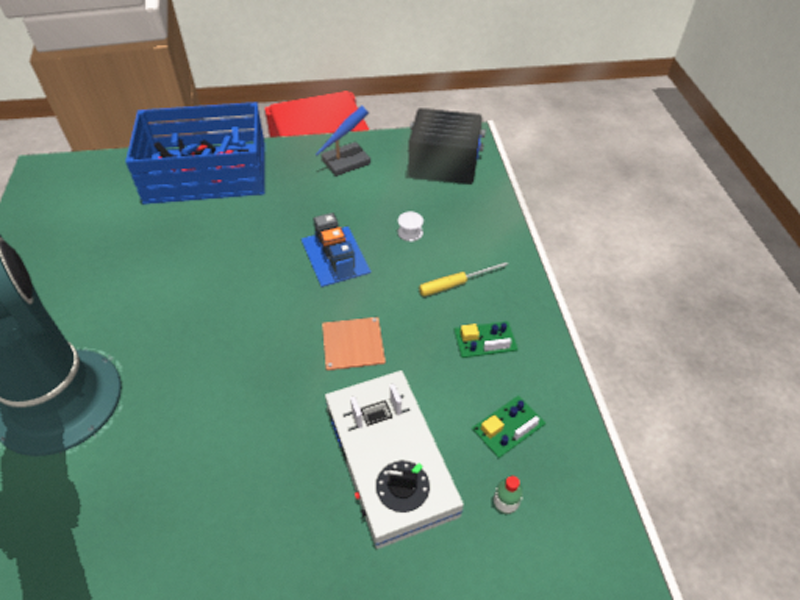

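The top view shows the rack with its orange module in the middle at about (235,367), the plate at (383,358) and the tester's socket at (492,340). The knob is at (571,325), with the green mark at its upper left, (556,310). The side view agrees: orange (332,236), plate (353,343), socket (377,412), knob (403,483). Next I'll measure from both views with depth and enlarged crops.

```bash
cat > meas.py <<'E'
from h import *
np.set_printoptions(precision=4,suppress=True)
def cloud(c):
    v,u=np.mgrid[0:384,0:512]; d=c['depth']; P=np.stack([(u-c['K'][0,2])/c['K'][0,0]*d,(v-c['K'][1,2])/c['K'][1,1]*d,d],-1)
    return P@c['world_from_camera'][:3,:3].T+c['world_from_camera'][:3,3]
def rect(P,m):
    m=cv2.morphologyEx(m.astype(np.uint8),cv2.MORPH_OPEN,np.ones((2,2)))
    n,l,s,_=cv2.connectedComponentsWithStats(m)
    for i in np.argsort(-s[1:,4])[:2]+1:
        q=P[l==i]
        if len(q)<6: continue
        (cx,cy),wh,a=cv2.minAreaRect((q[:,:2]*1000).astype(np.float32)); print('   n',len(q),'rect mm',np.round([cx,cy,*wh,a],1),'mean',q.mean(0),'zmed %.4f'%np.median(q[:,2]))
if __name__=='__main__':
    for n in('top0','side0'):
        c=dict(np.load(f'pics/{n}.npz')); P=cloud(c); hsv=cv2.cvtColor(c['frame'],cv2.COLOR_BGR2HSV); H,S,V=hsv[...,0],hsv[...,1],hsv[...,2]; z=P[...,2]; y=P[...,1]; x=P[...,0]
        w=(x>.25)&(x<.75)&(abs(y)<.6)
        print(n)
        for k,m in {'orange':(H>8)&(H<20)&(S>200)&(z>.045)&(y>.15),'plate':(H<20)&(S>90)&(z<.02)&(z>-.005)&(y>-.1)&(y<.15),'rackmods':(z>.058)&(z<.08)&(y>.15)&(x<.5),'tester':(z>.043)&(z<.057)&(y<0)&(x<.6),'cheeks':(z>.085)&(z<.1)&(y<-.03)&(y>-.2)&(x<.6),'knobbar':(z>.083)&(z<.1)&(y<-.2)&(x<.6),'green':(H>50)&(H<75)&(S>200)&(V>150)&(z>.03)}.items():
            print(' ',k); rect(P,m&w)
    out=[]
    for n,boxes in {'top0':[(120,200,80,75),(280,170,120,90)],'side0':[(190,130,60,60),(200,230,110,120)]}.items():
        f=cv2.imread(f'pics/{n}.png')
        for (u,v,w_,h_) in boxes: out.append(cv2.resize(f[v:v+h_,u:u+w_],(400,300),interpolation=cv2.INTER_CUBIC))
    cv2.imwrite('pics/mos.png',np.vstack([np.hstack(out[:2]),np.hstack(out[2:])]))
E
python3 meas.py
```

```text
top0
  orange
   n 143 rect mm [500.5 176.6 268.9  40.8  87.3] mean [0.5051 0.2894 0.0788] zmed 0.0663
  plate
   n 1603 rect mm [526.   54.2 109.9 106.1  89.9] mean [0.525  0.0545 0.0064] zmed 0.0054
  rackmods
   n 228 rect mm [303.  521.6 111.4   4.2   0.2] mean [0.3027 0.5217 0.064 ] zmed 0.0639
   n 143 rect mm [485.3 348.   24.3  51.8  10. ] mean [0.4849 0.3388 0.0608] zmed 0.0655
  tester
   n 3347 rect mm [ 534.5 -153.3  126.4  395.7    1.2] mean [ 0.5423 -0.1805  0.0523] zmed 0.0495
   n 209 rect mm [ 324.2 -518.7    6.5  149.9   89.6] mean [ 0.3223 -0.5186  0.0535] zmed 0.0541
  cheeks
   n 50 rect mm [ 519.5 -140.7    7.9   46.4   13.8] mean [ 0.5191 -0.1392  0.0767] zmed 0.0918
   n 45 rect mm [ 587.2 -126.3    5.1   44.1   14.4] mean [ 0.5858 -0.1234  0.0807] zmed 0.0915
  knobbar
   n 102 rect mm [ 580.  -267.2   27.8   48.6   73.5] mean [ 0.5773 -0.2622  0.0838] zmed 0.0916
  green
   n 16 rect mm [ 604.2 -238.3   14.4    6.3   41.7] mean [ 0.6035 -0.2379  0.0503] zmed 0.0505
side0
  orange
  plate
   n 1102 rect mm [ 536.7 -275.4  110.4  768.2    0.8] mean [0.5316 0.0469 0.0077] zmed 0.0054
  rackmods
   n 153 rect mm [307.5 522.5 110.4  25.2   8.8] mean [0.3085 0.5213 0.0641] zmed 0.0647
   n 66 rect mm [490.  333.3  26.3  29.4  14.3] mean [0.4902 0.3311 0.0645] zmed 0.0653
  tester
   n 3295 rect mm [ 542.5 -357.8  127.1  603.2    0.8] mean [ 0.5481 -0.2014  0.0544] zmed 0.0499
  cheeks
   n 48 rect mm [ 590.9 -112.4   18.1   51.4   13.1] mean [ 0.5899 -0.1222  0.086 ] zmed 0.0927
   n 48 rect mm [ 523.7 -127.3   53.8   13.4   84.1] mean [ 0.5235 -0.1366  0.0848] zmed 0.0928
  knobbar
   n 120 rect mm [ 581.7 -264.    17.    41.6   87.6] mean [ 0.5812 -0.2643  0.089 ] zmed 0.0916
  green
```

View pics/mos.png

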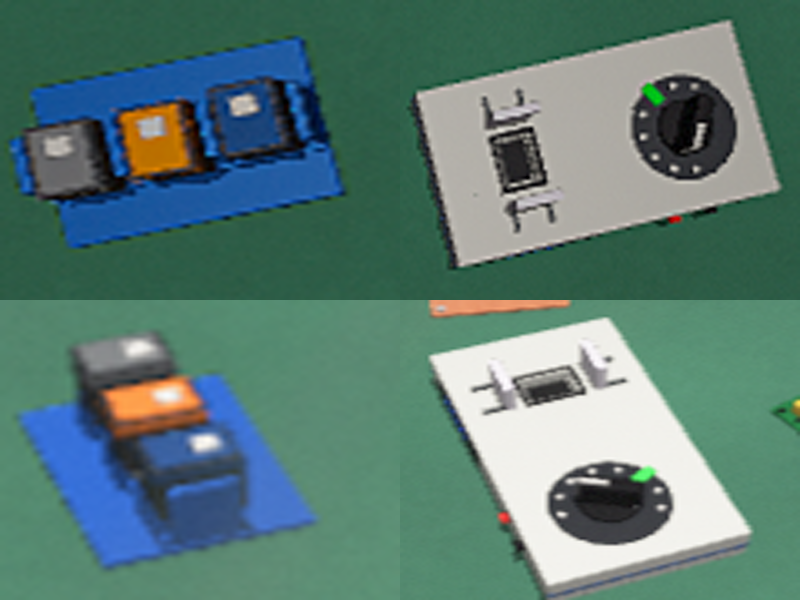

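The mosaic gives clear corners for the rack, modules and tester in both views. The bar's pointer looks close to tester −x, or one click past it. Next I fit rectangles to the corners in both views, and enlarge the knob and socket.

```bash
cat > fit.py <<'E'
from h import *
from scipy.optimize import least_squares
np.set_printoptions(precision=4,suppress=True)
def un(px,u0,v0,sx,sy): return [((a+.5)/sx-.5+u0,(b+.5)/sy-.5+v0) for a,b in px]
def proj(c,X):
    T=np.linalg.inv(c['world_from_camera']); p=(T[:3,:3]@np.asarray(X).T).T+T[:3,3]; q=p@np.array(c['K']).T; return q[:,:2]/q[:,2:]
def fitrect(obs,w,h,z0,fixz=False,yaw0=.2):
    C=np.array([[w/2,h/2],[w/2,-h/2],[-w/2,-h/2],[-w/2,h/2]])   # order: +x+y,+x-y,-x-y,-x+y
    def f(p):
        c,s=np.cos(p[2]),np.sin(p[2]); X=np.c_[C@np.array([[c,s],[-s,c]])+p[:2],np.full(4,z0 if fixz else p[3])]
        return np.concatenate([(proj(cam,X)-px).ravel() for cam,px in obs])
    g=at_z(obs[0][0],obs[0][1],z0).mean(0)
    r=least_squares(f,[g[0],g[1],yaw0,z0],loss='soft_l1'); return r.x,np.sqrt(np.mean(r.fun**2))
if __name__=='__main__':
    A=dict(np.load('pics/top0.npz'));B=dict(np.load('pics/side0.npz'))
    tt=un([(17,93),(330,21),(379,187),(57,267)],280,170,10/3,10/3); tt=[tt[i] for i in(0,1,2,3)]
    ts=un([(210,18),(350,233),(145,287),(30,55)],200,230,400/110,2.5)
    rt=un([(32,90),(302,38),(343,193),(72,246)],120,200,5,4); rs=un([(222,78),(315,222),(107,267),(20,115)],190,130,20/3,5)
    ot=un([(118,109),(183,99),(202,168),(132,178)],120,200,5,4); os_=un([(190,78),(208,112),(112,130),(100,92)],190,130,20/3,5)
    for n,t,s,w,h,z in [('tester',tt,ts,.14,.26,.05),('rack',rt,rs,.11,.15,.006),('orange',ot,os_,.046,.034,.066)]:
        for k,o in {'both':[(A,t),(B,s)],'top':[(A,t)],'side':[(B,s)]}.items(): print(n,k,*fitrect(o,w,h,z,fixz=k!='both'))
    f=lambda n,u,v,w:cv2.resize(cv2.imread(f'pics/{n}.png')[v:v+w*3//4,u:u+w],(400,300),interpolation=cv2.INTER_CUBIC)
    cv2.imwrite('pics/mos2.png',np.vstack([np.hstack([f('top0',345,190,40),f('side0',236,290,48)]),np.hstack([f('top0',296,196,40),f('side0',216,240,52)])]))
E
python3 fit.py
```

```text
tester both [ 0.5696 -0.1912  0.2243  0.0464] 0.46340238240355985
tester top [ 0.5688 -0.19    0.2285  0.05  ] 0.45746099285010283
tester side [ 0.5698 -0.1931  0.2201  0.05  ] 0.23728962991112937
rack both [ 0.512   0.2965  0.2405 -0.0014] 0.30758209857792235
rack top [0.5112 0.2943 0.2421 0.006 ] 0.4147433093987753
rack side [0.5128 0.2898 0.2393 0.006 ] 0.3587039794399205
orange both [0.5108 0.2948 0.2022 0.0611] 0.30844737491393354
orange top [0.5105 0.2934 0.2167 0.066 ] 0.3160240647415919
orange side [0.5109 0.2897 0.169  0.066 ] 0.22881770526159503
```

View pics/mos2.png

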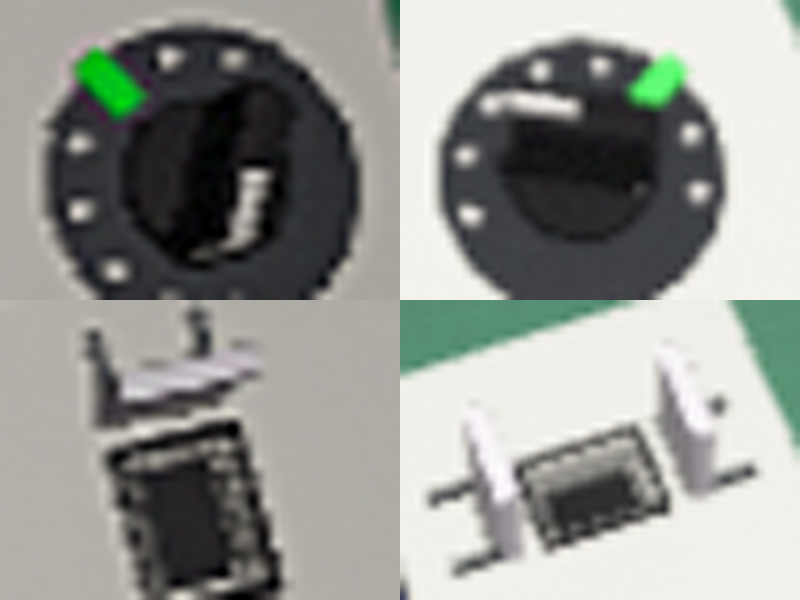

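```bash
cat > m2.py <<'E'
from fit import *
A=dict(np.load('pics/top0.npz'));B=dict(np.load('pics/side0.npz'))
pt=at_z(A,un([(257,172),(235,250)],345,190,10,10),.093); ps=at_z(B,un([(180,107),(85,100)],236,290,400/48,400/48),.093)
yaw=.2243
for n,p in(('top',pt),('side',ps)):
    d=p[1]-p[0]; d=R.from_euler('z',-yaw).apply(d); print(n,'pointer',p[:, :2].ravel(),'q=',np.arctan2(d[1],-d[0]),np.linalg.norm(d))
dt=at_z(A,un([(80,210),(78,143),(170,56),(234,57),(115,270),(110,83)],345,190,10,10),.0595); ds=at_z(B,un([(70,215),(65,155),(140,68),(200,68),(290,133),(298,190),(258,80)],236,290,400/48,400/48),.0595)
for n,d in(('top',dt),('side',ds)):
    M=np.c_[2*d[:,:2],np.ones(len(d))]; s=np.linalg.lstsq(M,(d[:,:2]**2).sum(1),rcond=None)[0]; print(n,'knob c',s[:2],'r',np.sqrt(s[2]+s[0]**2+s[1]**2))
    t=R.from_euler('z',-yaw).apply(d-np.r_[s[:2],.0595]); print('  q of dots',np.arctan2(t[:,1],-t[:,0])/.5236)
sc=un([(238,128),(270,208),(150,250),(118,165)],216,240,400/52,400/52)
print('socket side', *fitrect([(B,sc)],.0356,.0256,.05,True))
st=un([(110,155),(240,125)],296,196,10,10); print('socket top +y edge',at_z(A,st,.05)[:,:2])
for c,n,t in((A,'top',(.569,-.19)),(B,'side',(.5698,-.1931))):
    for l in(.055,.06,.065,.07,.075): print(n,l,np.array(t)+l*np.array([-np.sin(yaw),np.cos(yaw)]), np.array(t)-l*np.array([-np.sin(yaw),np.cos(yaw)]))
s=status.get_state(); M=R.from_rotvec(s['eef_rot']).as_matrix(); print(M, 'yaw of tool y',np.arctan2(M[1,1],M[0,1]))
E
python3 m2.py
```

```text
top pointer [ 0.5773 -0.2594  0.5576 -0.2528] q= 0.5495374085333966 0.020766092254600618
side pointer [ 0.5803 -0.2604  0.5542 -0.2548] q= 0.43679711248704867 0.02660308338411985
top knob c [ 0.5794 -0.2565] r 0.033666349845454586
  q of dots [ 2.9611  3.9765 -5.965  -4.9922  1.9395  5.0217]
side knob c [ 0.5805 -0.2646] r 0.03387175072528851
  q of dots [-0.0533  0.9688  2.9919  4.0098 -5.9983 -5.0005  4.9698]
socket side [ 0.5558 -0.1291  0.1753  0.05  ] 1.4506183214145865
socket top +y edge [[ 0.5711 -0.1053]
 [ 0.579  -0.1399]]
top 0.055 [ 0.5568 -0.1364] [ 0.5812 -0.2436]
top 0.06 [ 0.5557 -0.1315] [ 0.5823 -0.2485]
top 0.065 [ 0.5545 -0.1266] [ 0.5835 -0.2534]
top 0.07 [ 0.5534 -0.1218] [ 0.5846 -0.2582]
top 0.075 [ 0.5523 -0.1169] [ 0.5857 -0.2631]
side 0.055 [ 0.5576 -0.1395] [ 0.582  -0.2467]
side 0.06 [ 0.5565 -0.1346] [ 0.5831 -0.2516]
side 0.065 [ 0.5553 -0.1297] [ 0.5843 -0.2565]
side 0.07 [ 0.5542 -0.1249] [ 0.5854 -0.2613]
side 0.075 [ 0.5531 -0.12  ] [ 0.5865 -0.2662]
[[ 0.9384  0.3455 -0.0006]
 [ 0.3455 -0.9384  0.0014]
 [-0.0001 -0.0015 -1.    ]] yaw of tool y -1.218037076565305
```

The knob starts at q ≈ 0.524, since the dot ring lands on multiples of 30°. Rack is at about (0.512, 0.292), yaw 0.24, and the orange module is in its middle bay. Moving towards it now.

```bash
cat > go.py <<'E'
import sys
from h import *
# usage: go.py x y z yaw(of tool y, mod pi) -> shift in tool axes + rotvec about tool axes, tool vertical
x,y,z,yaw=map(float,sys.argv[1:5]); s=status.get_state(); M=R.from_rotvec(s['eef_rot']); ty=M.as_matrix()[:,1]
cur=np.arctan2(ty[1],ty[0]); 
if len(sys.argv)<6: yaw=cur+(yaw-cur+np.pi/2)%np.pi-np.pi/2
c,n=np.cos(yaw),np.sin(yaw); G=np.array([[-n,c,0],[c,n,0],[0,0,-1]]).T
Y=np.array([c,n,0]);Z=np.array([0,0,-1.]);X=np.cross(Y,Z); G=np.c_[X,Y,Z]
np.set_printoptions(precision=4,suppress=True)
print('shift',M.inv().apply(np.array([x,y,z])-s['tcp_pos']),'turn',(M.inv()*R.from_matrix(G)).as_rotvec(),'| yaw now %.4f'%cur,'tcp',s['tcp_pos'],'j7 %.3f'%s['joint_positions'][6],'F',s['ft_force'],'w %.4f'%s['gripper_width'],'t',s['clock'])
E
r="0.3255 -0.2313 0 0 0 -1.17"
python3 -m inch "0.3255 -0.2313 0 0 0 -1.17;0.3255 -0.2313 0 0 0 -1.17;0.3255 -0.2313 0 0 0 -1.17;0.3255 -0.2313 0 0 0 -1.17;0.3255 -0.2313 0 0 0 -1.17;0.3255 -0.2313 0 0 0 -1.17;0.3255 -0.2313 0 0 0 -1.17;0.3255 -0.2313 0 0 0 -1.17" 0.085 40
python3 go.py .511 .2915 .16 .235
```

```text
clock: 0.9
tcp_pos: [0.4507, -0.2786, 0.2422]
eef_rot: [-2.268, -2.174, 0.0]
ft_force: [1.4, 0.2, 0.0]
gripper_width: 0.0854
gripper_force: 0.0
shift [0.5722 0.036  0.0821] turn [-0.0002  0.0001 -0.2775] | yaw now -0.0425 tcp [ 0.4507 -0.2786  0.2422] j7 0.323 F [1.377  0.1871 0.0243] w 0.0854 t 0.9
```

```bash
python3 -m inch "0.38 0.02 0.02 0 0 -0.2775;0.38 0.02 0.02 0 0 -0.2775;0.38 0.02 0.02 0 0 -0.2775;0.38 0.02 0.02 0 0 -0.2775;0.38 0.02 0.02 0 0 -0.2775;0.38 0.02 0.02 0 0 -0.2775;0.38 0.02 0.02 0 0 -0.2775;0.38 0.02 0.02 0 0 -0.2775" | head -2
python3 go.py .511 .2915 .12 .235
```

```text
clock: 1.7
tcp_pos: [0.4878, 0.1021, 0.2222]
shift [0.1788 0.0663 0.1024] turn [ 0.0003 -0.0012 -0.0018] | yaw now 0.2332 tcp [0.4878 0.1021 0.2222] j7 -0.246 F [ 0.9735 -0.7067 -0.0331] w 0.0851 t 1.7
```

```bash
python3 -m inch "0.1788 0.0663 0.1 0 0 0;0.1788 0.0663 0.1 0 0 0;0.1788 0.0663 0.1 0 0 0;0.1788 0.0663 0.1 0 0 0;0.1788 0.0663 0.1 0 0 0;0.1788 0.0663 0.1 0 0 0" | head -2
python3 go.py .511 .2915 .04 .235
python3 - <<'E'
from h import *
out=[]
for n,(u,v,w) in {'top':(110,180,100),'side':(170,90,100)}.items():
    c=shot(n,n+'1'); out.append(cv2.resize(c['frame'][v:v+w,u:u+w],(400,400),interpolation=cv2.INTER_CUBIC))
cv2.imwrite('pics/m3.png',np.hstack(out))
E
```

```text
clock: 2.3
tcp_pos: [0.5106, 0.2895, 0.1206]
shift [0.0018 0.0012 0.0806] turn [-0.0032 -0.0007 -0.0014] | yaw now 0.2336 tcp [0.5106 0.2895 0.1206] j7 -0.682 F [0.0595 0.0518 0.5166] w 0.0854 t 2.3
```

View pics/m3.png

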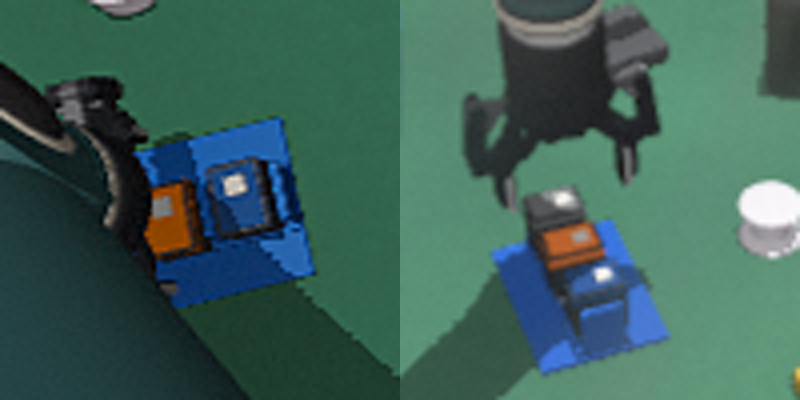

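The fingers straddle the orange cap: the side view has finger tips near (510,200) and (627,180), and the cap at (572,243). Descending and gripping.

```bash
python3 -m inch "0.0018 0.0012 0.03 -0.003 0 0;0.0018 0.0012 0.06 -0.003 0 0;0.0018 0.0012 0.0806 -0.003 0 0;0.0018 0.0012 0.0806 -0.003 0 0" 
python3 -m inch "0 0 0 0 0 0;0 0 0 0 0 0;0 0 0 0 0 0;0 0 0 0 0 0;0 0 0 0 0 0;0 0 0 0 0 0" 0.03 50
python3 go.py .511 .2915 .04 .235
```

```text
clock: 2.8
tcp_pos: [0.5125, 0.2856, 0.0401]
eef_rot: [1.955, 2.457, -0.004]
ft_force: [0.4, -0.5, -0.3]
gripper_width: 0.085
gripper_force: 0.0
clock: 3.4
tcp_pos: [0.514, 0.2894, 0.0435]
eef_rot: [1.951, 2.458, 0.006]
ft_force: [-1.2, -2.5, 7.0]
gripper_width: 0.0453
gripper_force: 52.0
shift [ 0.0028 -0.0025  0.0035] turn [ 0.0054  0.0005 -0.006 ] | yaw now 0.2291 tcp [0.514  0.2894 0.0435] j7 -0.752 F [-1.237  -2.5306  6.9676] w 0.0453 t 3.4
```

```bash
python3 -m inch "0 0 -0.03 0 0 0;0 0 -0.06 0 0 0;0 0 -0.1 0 0 0;0 0 -0.1 0 0 0;0 0 -0.1 0 0 0"
python3 go.py .526 .053 .12 .235
```

```text
clock: 3.9
tcp_pos: [0.5132, 0.2892, 0.1429]
eef_rot: [1.951, 2.458, 0.007]
ft_force: [-0.6, -0.4, -3.0]
gripper_width: 0.0454
gripper_force: 52.3
shift [-0.2329 -0.0413  0.0226] turn [ 0.0054  0.0001 -0.0059] | yaw now 0.2291 tcp [0.5132 0.2892 0.1429] j7 -0.673 F [-0.5666 -0.4429 -2.9887] w 0.0454 t 3.9
```

```bash
python3 -m inch "-0.2329 -0.0413 0 0 0 0;-0.2329 -0.0413 0 0 0 0;-0.2329 -0.0413 0.02 0 0 0;-0.2329 -0.0413 0.05 0 0 0;-0.2329 -0.0413 0.08 0 0 0;-0.2329 -0.0413 0.08 0 0 0;-0.2329 -0.0413 0.08 0 0 0"
python3 go.py .526 .053 .0435 .235
```

```text
clock: 4.6
tcp_pos: [0.5233, 0.0507, 0.0585]
eef_rot: [-1.955, -2.456, 0.004]
ft_force: [0.5, -0.4, -0.2]
gripper_width: 0.0453
gripper_force: 52.0
shift [0.0016 0.0032 0.015 ] turn [-0.0038 -0.0004 -0.0089] | yaw now 0.2261 tcp [0.5233 0.0507 0.0585] j7 -0.338 F [ 0.47   -0.3704 -0.2267] w 0.0453 t 4.6
```

```bash
python3 -m inch "0 0 0.008 0 0 0;0 0 0.013 0 0 0;0 0 0.014 0 0 0;0 0 0.014 0 0 0"
python3 -m inch "0 0 0.001 0 0 0;0 0 0.001 0 0 0;0 0 0.001 0 0 0"
```

```text
clock: 5.0
tcp_pos: [0.5259, 0.0544, 0.0479]
eef_rot: [1.949, 2.461, 0.005]
ft_force: [-0.1, 0.6, -1.8]
gripper_width: 0.0452
gripper_force: 52.1
clock: 5.3
tcp_pos: [0.5259, 0.0532, 0.0468]
eef_rot: [1.951, 2.459, 0.004]
ft_force: [0.2, 0.0, -2.1]
gripper_width: 0.0453
gripper_force: 52.1
```

```bash
python3 - <<'E'
from h import *
out=[]
for n,(u,v,w) in {'top':(200,180,100),'side':(170,150,100)}.items():
    c=shot(n,n+'2'); out.append(cv2.resize(c['frame'][v:v+w,u:u+w],(400,400),interpolation=cv2.INTER_CUBIC))
cv2.imwrite('pics/m4.png',np.hstack(out))
E
```

```text
(no output)
```

View pics/m4.png

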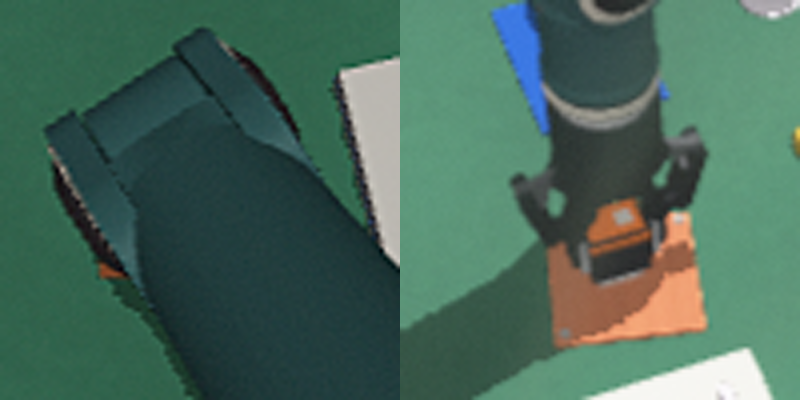

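The module is held over the plate, in the side view around (617,250), with its weight showing as about −2 N. Lowering to contact.

```bash
python3 -m inch "0 0 0.0015 0 0 0;0 0 0.0025 0 0 0;0 0 0.003 0 0 0;0 0 0.003 0 0 0" | grep -E "tcp|ft"
python3 -m inch "0 0 0.001 0 0 0;0 0 0.001 0 0 0;0 0 0.001 0 0 0" | grep -E "tcp|ft"
```

```text
tcp_pos: [0.5257, 0.0531, 0.0435]
ft_force: [-1.2, -0.0, -0.4]
tcp_pos: [0.5257, 0.0531, 0.0435]
ft_force: [-3.3, -1.7, 9.0]
```

```bash
python3 -m inch "0 0 -0.001 0 0 0;0 0 -0.001 0 0 0;0 0 -0.001 0 0 0;0 0 -0.001 0 0 0;0 0 -0.001 0 0 0;0 0 -0.001 0 0 0;0 0 -0.001 0 0 0" 0.085 | grep -E "tcp|ft|grip"
python3 -m inch "0 0 -0.04 0 0 0;0 0 -0.08 0 0 0;0 0 -0.1 0 0 0;0 0 -0.1 0 0 0;0 0 -0.1 0 0 0" | grep -E "tcp|ft"
python3 go.py .43 .053 .144 1.8
python3 go.py .43 .053 .144 -1.34
```

```text
tcp_pos: [0.5257, 0.0532, 0.0435]
ft_force: [-1.0, -0.1, 0.3]
gripper_width: 0.085
gripper_force: 0.0
tcp_pos: [0.5253, 0.0527, 0.1435]
ft_force: [-0.0, 0.4, -0.6]
shift [ 0.0219 -0.0928 -0.0008] turn [ 0.0029 -0.0021  1.5707] | yaw now 0.2291 tcp [0.5253 0.0527 0.1435] j7 -0.251 F [-0.0245  0.4188 -0.6294] w 0.0849 t 7.3
shift [ 0.0219 -0.0928 -0.0008] turn [ 0.0029 -0.0021  1.5691] | yaw now 0.2291 tcp [0.5253 0.0527 0.1435] j7 -0.251 F [-0.0245  0.4188 -0.6294] w 0.0849 t 7.3
```

Released and retreated. I'll swing the arm aside while turning a quarter. Then both cameras can see the module on the plate, which calibrates them against a known pose, and the whole socket.

```bash
python3 -m inch "0 0 -0.05 0 0 0;0.386 -0.0385 -0.1 0 0 -1.1;0.386 -0.0385 -0.1 0 0 -1.1;0.386 -0.0385 -0.1 0 0 -1.1;0.386 -0.0385 -0.1 0 0 -1.1;0.386 -0.0385 -0.1 0 0 -1.1;0.386 -0.0385 -0.1 0 0 -1.1;0.386 -0.0385 -0.1 0 0 -1.1" | grep -E "tcp|ft"
python3 -m inch "0.05 0.05 0 0 0 -0.47;0.05 0.05 0 0 0 -0.47;0.05 0.05 0 0 0 -0.47;0.05 0.05 0 0 0 -0.47" | grep -E "tcp|ft"
python3 go.py .5257 .0532 .144 1.795
python3 - <<'E'
from h import *
for n in('top','side'): shot(n,n+'3')
f=lambda n,u,v,w:cv2.resize(cv2.imread(f'pics/{n}.png')[v:v+w*3//4,u:u+w],(400,300),interpolation=cv2.INTER_CUBIC)
cv2.imwrite('pics/m5.png',np.vstack([np.hstack([f('top3',222,205,44),f('side3',200,190,56)]),np.hstack([f('top3',288,194,52),f('side3',210,236,64)])]))
E
```

```text
tcp_pos: [0.4119, 0.3825, 0.2367]
ft_force: [0.7, 1.1, -0.0]
tcp_pos: [0.3783, 0.444, 0.236]
ft_force: [0.2, -0.4, 0.3]
shift [-0.0742 -0.411   0.0923] turn [-0.0007 -0.0007 -0.042 ] | yaw now 1.7530 tcp [0.3783 0.444  0.236 ] j7 0.374 F [ 0.2453 -0.3764  0.3092] w 0.0851 t 8.5
```

View pics/m5.png

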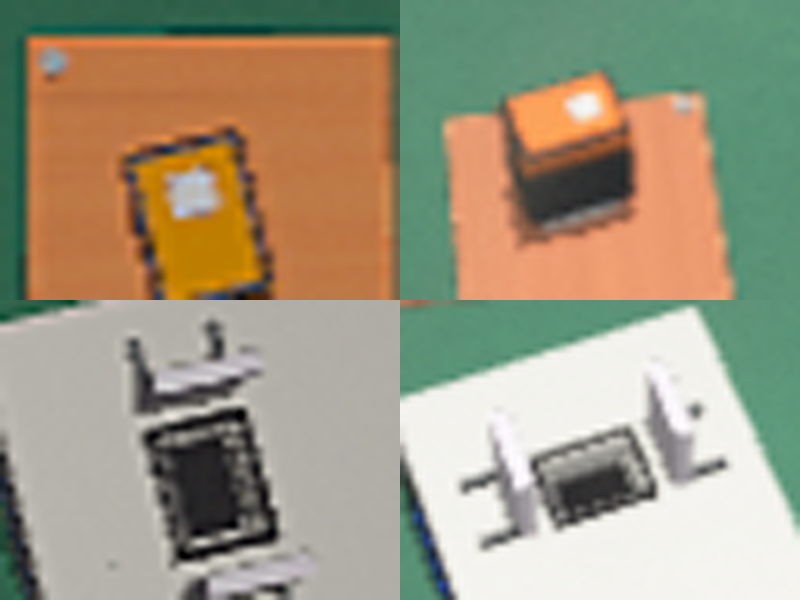

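```bash
cat > m6.py <<'E'
from fit import *
A=dict(np.load('pics/top3.npz'));B=dict(np.load('pics/side3.npz'))
def show(n,c,px,z):
    p=at_z(c,px,z)[:,:2]; m=p.mean(0); e=np.linalg.norm(np.roll(p,-1,0)-p,axis=1)
    d=(p[0]+p[1]-p[2]-p[3]) ; print(n,'centre',m,'sides',e,'yaw x-axis',np.arctan2(d[1],d[0])); return m
mt=un([(125,157),(240,127),(270,285),(157,312)],222,205,400/44,400/44); ms=un([(203,72),(230,125),(125,155),(107,97)],200,190,400/56,400/56)
a=show('mod top',A,mt,.066);b=show('mod side',B,ms,.066)
st=un([(145,135),(243,105),(277,240),(178,262)],288,194,400/52,400/52); ss=un([(232,128),(257,190),(160,227),(135,163)],210,236,6.25,6.25)
s=show('soc top',A,st,.05);t=show('soc side',B,ss,.05)
k=np.array([.5257,.0532]); print('bias top',a-k,'side',b-k); print('socket corrected',s-a+k,t-b+k)
print('top fit',*fitrect([(A,st),(B,ss)],.0376,.0276,.05))
E
python3 m6.py
```

```text
mod top centre [0.5241 0.0602] sides [0.0335 0.0451 0.0324 0.0443] yaw x-axis 0.19969138756780133
mod side centre [0.5254 0.0589] sides [0.0298 0.0438 0.0308 0.0403] yaw x-axis 0.21006305736760844
soc top centre [ 0.5537 -0.127 ] sides [0.0354 0.0472 0.0347 0.0444] yaw x-axis 0.2228405716915311
soc side centre [ 0.5562 -0.129 ] sides [0.0317 0.0434 0.0322 0.0438] yaw x-axis 0.27006713473178584
bias top [-0.0016  0.007 ] side [-0.0003  0.0057]
socket corrected [ 0.5553 -0.134 ] [ 0.5565 -0.1347]
top fit [ 0.5551 -0.1278  0.2257  0.0484] 1.3262069831370074
```

In both views the module's centre lies about 6 mm off along its own y, the direction the first grip did not centre. Along its x the views agree with the TCP to 1 mm. Regrasping at (0.5243, 0.059), yaw 1.80.

```bash
python3 go.py .5243 .0590 .144 1.800
python3 -m inch "-0.0742 -0.3817 0 0 0 -0.046;-0.0742 -0.3817 0 0 0 -0.046;-0.0742 -0.3817 0 0 0 -0.046;-0.0742 -0.3817 0 0 0 -0.046;-0.0742 -0.3817 0 0 0 -0.046;-0.0742 -0.3817 0 0 0 -0.046;-0.0742 -0.3817 0 0 0 -0.046;-0.0742 -0.3817 0.05 0 0 -0.046" | grep -E "tcp|ft"
python3 go.py .5243 .0590 .12 1.800
```

```text
shift [-0.0754 -0.4032  0.093 ] turn [-0.0011  0.0006 -0.0539] | yaw now 1.7461 tcp [0.3796 0.443  0.2365] j7 0.371 F [-0.7299 -0.6565 -0.1142] w 0.0850 t 8.6
tcp_pos: [0.522, 0.0841, 0.2015]
ft_force: [1.3, -0.4, -0.1]
shift [ 0.004  -0.0248  0.0815] turn [-0.0031  0.0111 -0.0156] | yaw now 1.7844 tcp [0.522  0.0841 0.2015] j7 1.062 F [ 1.2946 -0.4152 -0.1377] w 0.0851 t 9.4
```

```bash
python3 -m inch "0.004 -0.0248 0.04 0 0 -0.0156;0.004 -0.0248 0.08 0 0 -0.0156;0.004 -0.0248 0.08 0 0 -0.0156;0.004 -0.0248 0.08 0 0 -0.0156" | grep -E "tcp|ft"
python3 go.py .5243 .0590 .0435 1.800
```

```text
tcp_pos: [0.5193, 0.0643, 0.1192]
ft_force: [-0.7, 0.9, 0.8]
shift [-0.0034 -0.0063  0.0757] turn [0.0007 0.0025 0.0097] | yaw now 1.8097 tcp [0.5193 0.0643 0.1192] j7 1.027 F [-0.6807  0.8822  0.8457] w 0.0850 t 9.8
```

```bash
python3 -m inch "0 0 0 0 0 0;0 0 0 0 0 0;0 0 0 0 0 0" | grep -E "tcp|ft"
python3 go.py .5243 .0590 .0435 1.800
```

```text
tcp_pos: [0.5202, 0.0645, 0.1202]
ft_force: [-0.8, -0.5, 0.8]
shift [-0.0023 -0.0062  0.0768] turn [-0.0009  0.0054  0.0113] | yaw now 1.8113 tcp [0.5202 0.0645 0.1202] j7 1.027 F [-0.7858 -0.5095  0.8095] w 0.0849 t 10.1
```

```bash
python3 -m inch "-0.0023 -0.0062 0.01 0 0.004 0.0113;-0.0023 -0.0062 0.04 0 0.004 0.0113;-0.0023 -0.0062 0.06 0 0.004 0.0113;-0.0023 -0.0062 0.0768 0 0.004 0.0113;-0.0023 -0.0062 0.0768 0 0.004 0.0113;-0.0023 -0.0062 0.0768 0 0.004 0.0113" | grep -E "tcp|ft"
python3 go.py .5243 .0590 .0435 1.800
```

```text
tcp_pos: [0.5235, 0.0589, 0.042]
ft_force: [-1.1, 0.0, 1.0]
shift [-0.0008 -0.     -0.0015] turn [ 0.0003 -0.0011 -0.0001] | yaw now 1.7999 tcp [0.5235 0.0589 0.042 ] j7 0.934 F [-1.1304  0.002   0.9792] w 0.0848 t 10.7
```

```bash
python3 -m inch "-0.0008 0 -0.0015 0 0 0;-0.0008 0 -0.0015 0 0 0;-0.0008 0 -0.0015 0 0 0" | grep -E "tcp|ft"
python3 -m inch "0 0 0 0 0 0;0 0 0 0 0 0;0 0 0 0 0 0;0 0 0 0 0 0;0 0 0 0 0 0;0 0 0 0 0 0" 0.02 50
python3 go.py .5243 .0590 .0435 1.800
```

```text
tcp_pos: [0.5246, 0.0587, 0.0442]
ft_force: [-0.3, -0.9, 0.7]
clock: 11.6
tcp_pos: [0.5242, 0.0587, 0.0436]
eef_rot: [0.359, -3.12, 0.001]
ft_force: [0.3, -0.2, 2.6]
gripper_width: 0.0332
gripper_force: 50.0
shift [-0.0001  0.0002  0.0001] turn [-0.0002 -0.0008 -0.0002] | yaw now 1.7998 tcp [0.5242 0.0587 0.0436] j7 0.937 F [ 0.3077 -0.2016  2.5666] w 0.0332 t 11.6
```

```bash
python3 -m inch "0 0 -0.04 0 0 0;0 0 -0.08 0 0 0;0 0 -0.12 0 0 0;0 0 -0.12 0 0 0;0 0 -0.12 0 0 0" | grep -E "tcp|ft|width"
python3 go.py .5544 -.1288 .1635 1.795
```

```text
tcp_pos: [0.5242, 0.0582, 0.1635]
ft_force: [-0.8, -0.2, -1.8]
gripper_width: 0.0336
shift [ 0.0129 -0.189   0.0002] turn [-0.001  -0.0007  0.0041] | yaw now 1.7991 tcp [0.5242 0.0582 0.1635] j7 1.085 F [-0.775  -0.1578 -1.7758] w 0.0336 t 12.1
```

```bash
python3 -m inch "0.0129 -0.189 0 0 0 0.0041;0.0129 -0.189 0 0 0 0.0041;0.0129 -0.189 0 0 0 0.0041;0.0129 -0.189 0 0 0 0.0041;0.0129 -0.189 0 0 0 0.0041;0.0129 -0.189 0 0 0 0.0041;0.0129 -0.189 0 0 0 0.0041" | grep -E "tcp|ft|width"
python3 go.py .5544 -.1288 .1055 1.795
```

```text
tcp_pos: [0.5536, -0.1266, 0.1623]
ft_force: [0.9, 0.9, -2.7]
gripper_width: 0.0335
shift [-0.0004 -0.0024  0.0568] turn [ 0.0019 -0.0028  0.0027] | yaw now 1.7977 tcp [ 0.5536 -0.1266  0.1623] j7 1.426 F [ 0.8888  0.8864 -2.7335] w 0.0335 t 12.8
```

Lowering until the foot is about 10 mm above the mouth, then looking.

```bash
python3 -m inch "-0.0004 -0.001 0.02 0 0 0;-0.0004 -0.001 0.04 0 0 0;-0.0004 -0.001 0.058 0 0 0;-0.0004 -0.001 0.058 0 0 0;-0.0004 -0.001 0.058 0 0 0" | grep -E "tcp|ft|width"
python3 go.py .5544 -.1288 .1055 1.795
python3 - <<'E'
from h import *
for n in('top','side'): shot(n,n+'4')
f=lambda n,u,v,w:cv2.resize(cv2.imread(f'pics/{n}.png')[v:v+w,u:u+w],(400,400),interpolation=cv2.INTER_CUBIC)
cv2.imwrite('pics/m7.png',np.hstack([f('top4',270,180,80),f('side4',210,220,64)]))
E
```

```text
tcp_pos: [0.5552, -0.128, 0.1055]
ft_force: [-0.3, 0.7, -2.1]
gripper_width: 0.0332
shift [ 0.0009 -0.0006 -0.    ] turn [ 0.0007 -0.0012  0.0023] | yaw now 1.7973 tcp [ 0.5552 -0.128   0.1055] j7 1.371 F [-0.2617  0.7213 -2.097 ] w 0.0332 t 13.3
```

View pics/m7.png

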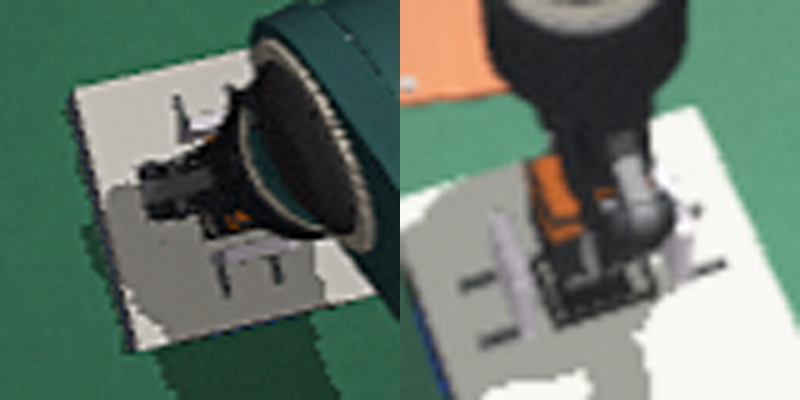

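The side view shows the module lined up between the cheeks above the socket at about (600,285), with its foot hidden by the finger. The 2 mm bevel gives a catch of about 2.8 mm, so I'll go down by force.

```bash
python3 -m inch "0.0009 -0.0006 0.006 0 0 0.0023;0.0009 -0.0006 0.012 0 0 0.0023;0.0009 -0.0006 0.015 0 0 0.0023;0.0009 -0.0006 0.015 0 0 0.0023" | grep -E "tcp|ft"
python3 -m inch "0 0 0.002 0 0 0;0 0 0.004 0 0 0;0 0 0.004 0 0 0" | grep -E "tcp|ft"
python3 -m inch "0 0 0.001 0 0 0;0 0 0.002 0 0 0;0 0 0.002 0 0 0" | grep -E "tcp|ft"
python3 go.py .5544 -.1288 .0735 1.795
```

```text
tcp_pos: [0.5539, -0.13, 0.0899]
ft_force: [-0.5, 0.7, -2.5]
tcp_pos: [0.5542, -0.1299, 0.0863]
ft_force: [-0.5, -0.2, -1.3]
tcp_pos: [0.5545, -0.1294, 0.0847]
ft_force: [-0.1, 0.8, -0.4]
shift [-0.0001  0.0006  0.0112] turn [ 0.0003 -0.0006 -0.0013] | yaw now 1.7937 tcp [ 0.5545 -0.1294  0.0847] j7 1.349 F [-0.0887  0.8128 -0.4211] w 0.0335 t 14.4
```

The foot is already about 3 mm into the mouth with no force. Continuing.

```bash
python3 -m inch "0 0 0.002 0 0 0;0 0 0.004 0 0 0;0 0 0.004 0 0 0" | grep -E "tcp|ft"
python3 -m inch "0 0 0.002 0 0 0;0 0 0.004 0 0 0;0 0 0.004 0 0 0" | grep -E "tcp|ft"
python3 go.py .5544 -.1288 .0735 1.795
```

```text
tcp_pos: [0.5542, -0.1291, 0.0802]
ft_force: [-0.9, 3.5, -1.3]
tcp_pos: [0.554, -0.1291, 0.076]
ft_force: [-0.2, 5.1, -3.7]
shift [-0.0004  0.0002  0.0025] turn [ 0.0013 -0.0013 -0.001 ] | yaw now 1.7940 tcp [ 0.554  -0.1291  0.076 ] j7 1.340 F [-0.2066  5.0801 -3.7293] w 0.0333 t 15.0
```

```bash
python3 -m inch "0 0.0005 0.001 0 0 0;0 0.0005 0.002 0 0 0;0 0.0005 0.003 0 0 0;0 0.0005 0.004 0 0 0;0 0.0005 0.004 0 0 0" | grep -E "tcp|ft"
python3 -m inch "0 0 0.001 0 0 0;0 0 0.001 0 0 0" | grep -E "tcp|ft"
```

```text
tcp_pos: [0.5542, -0.129, 0.0736]
ft_force: [-5.2, 4.9, 8.8]
tcp_pos: [0.5542, -0.129, 0.0736]
ft_force: [-7.7, 4.3, 16.4]
```

The module is home: TCP at 0.0736, as computed, with the force rising to 16 N. Releasing, retreating, and refining the knob's centre from the dark dial's outline in the first images.

```bash
python3 -m inch "0 0 -0.0015 0 0 0;0 0 -0.0015 0 0 0;0 0 -0.0015 0 0 0;0 0 -0.0015 0 0 0;0 0 -0.0015 0 0 0;0 0 -0.0015 0 0 0;0 0 -0.0015 0 0 0" 0.085 | grep -E "tcp|ft|grip"
python3 -m inch "0 0 -0.02 0 0 0;0 0 -0.05 0 0 0;0 0 -0.09 0 0 0;0 0 -0.09 0 0 0;0 0 -0.09 0 0 0" | grep -E "tcp|ft"
python3 - <<'E'
from fit import *
for n,(u0,v0,u1,v1) in {'top0':(340,180,390,230),'side0':(232,288,284,332)}.items():
    c=dict(np.load(f'pics/{n}.npz')); g=cv2.cvtColor(c['frame'],cv2.COLOR_BGR2GRAY)[v0:v1,u0:u1]
    G=cv2.resize(g,None,fx=8,fy=8,interpolation=cv2.INTER_CUBIC); m=(G<125).astype(np.uint8)
    ct=max(cv2.findContours(m,cv2.RETR_EXTERNAL,cv2.CHAIN_APPROX_NONE)[0],key=cv2.contourArea).reshape(-1,2)
    h=cv2.convexHull(ct).reshape(-1,2)
    p=at_z(c,un([tuple(q) for q in h],u0,v0,8,8),.0505)[:,:2]
    f=lambda s:np.linalg.norm(p-s[:2],axis=1)-s[2]
    r=least_squares(f,[.58,-.26,.045],loss='soft_l1',f_scale=.0005); print(n,r.x,np.std(r.fun))
E
python3 go.py .581 -.261 .16 1.271
```

```text
tcp_pos: [0.5542, -0.1295, 0.0729]
ft_force: [-0.2, 0.2, 0.8]
gripper_width: 0.0849
gripper_force: 0.0
tcp_pos: [0.555, -0.1296, 0.165]
ft_force: [0.2, 0.1, -0.6]
top0 [ 0.5799 -0.2594  0.0426] 0.0006240746460157106
side0 [ 0.5809 -0.2616  0.0411] 0.0002910403102963131
shift [ 0.0036 -0.1339  0.0053] turn [-0.0017  0.0018  0.5222] | yaw now 1.7932 tcp [ 0.555  -0.1296  0.165 ] j7 1.427 F [ 0.2188  0.1211 -0.5617] w 0.0848 t 16.9
```

```bash
python3 -m inch "0.0046 -0.1339 0 0 0 0.5222;0.0046 -0.1339 0 0 0 0.5222;0.0046 -0.1339 0 0 0 0.5222;0.0046 -0.1339 0 0 0 0.5222;0.0046 -0.1339 0 0 0 0.5222;0.0046 -0.1339 0 0 0 0.5222" 0.06 | grep -E "tcp|ft|width"
python3 go.py .580 -.2612 .077 1.271
```

```text
tcp_pos: [0.579, -0.2598, 0.1626]
ft_force: [0.5, 0.4, -0.2]
gripper_width: 0.0599
shift [-0.0015 -0.0011  0.0856] turn [ 0.0001 -0.0022  0.0035] | yaw now 1.2745 tcp [ 0.579  -0.2598  0.1626] j7 1.191 F [ 0.5359  0.4342 -0.2127] w 0.0599 t 17.5
```

```bash
python3 -m inch "-0.0015 -0.0011 0.03 0 0 0.0035;-0.0015 -0.0011 0.06 0 0 0.0035;-0.0015 -0.0011 0.085 0 0 0.0035;-0.0015 -0.0011 0.085 0 0 0.0035;-0.0015 -0.0011 0.085 0 0 0.0035" | grep -E "tcp|ft"
python3 -m inch "0 0 0 0 0 0;0 0 0 0 0 0;0 0 0 0 0 0;0 0 0 0 0 0;0 0 0 0 0 0" 0.0 40 
python3 go.py .580 -.2612 .077 1.271
```

```text
tcp_pos: [0.5806, -0.2612, 0.0783]
ft_force: [0.5, 0.4, 0.3]
clock: 18.5
tcp_pos: [0.5816, -0.2611, 0.0795]
eef_rot: [0.472, 3.104, 0.001]
ft_force: [0.5, 4.1, 7.1]
gripper_width: 0.0132
gripper_force: 41.6
shift [ 0.0015 -0.0006  0.0025] turn [ 0.0011  0.0012 -0.0021] | yaw now 1.2689 tcp [ 0.5816 -0.2611  0.0795] j7 1.126 F [0.4679 4.078  7.07  ] w 0.0132 t 18.5
```

```bash
python3 -m inch "0 0 0 0 0 0.12;0 0 0 0 0 0.26;0 0 0 0 0 0.4;0 0 0 0 0 0.54" | grep -E "tcp|ft|width"
python3 go.py .580 -.2612 .079 .747
python3 -m inch "0 0 0 0 0 0.13;0 0 0 0 0 0.26;0 0 0 0 0 0.4;0 0 0 0 0 0.52;0 0 0 0 0 0.52" | grep -E "tcp|ft|width"
python3 go.py .580 -.2612 .079 .224
```

```text
tcp_pos: [0.5813, -0.2615, 0.0795]
ft_force: [0.1, 4.4, 5.8]
gripper_width: 0.013
shift [ 0.0011 -0.0008  0.0005] turn [ 0.0006  0.0004 -0.024 ] | yaw now 0.7230 tcp [ 0.5813 -0.2615  0.0795] j7 0.654 F [0.0503 4.3714 5.7509] w 0.0130 t 18.9
tcp_pos: [0.5809, -0.2617, 0.0794]
ft_force: [-1.9, 3.5, 7.5]
gripper_width: 0.0137
shift [ 0.0006 -0.0008  0.0004] turn [-0.0008  0.0006 -0.0176] | yaw now 0.2064 tcp [ 0.5809 -0.2617  0.0794] j7 0.213 F [-1.8657  3.4943  7.4515] w 0.0137 t 19.4
```

```bash
python3 -m inch "0 0 0 0 0 0.13;0 0 0 0 0 0.26;0 0 0 0 0 0.4;0 0 0 0 0 0.53;0 0 0 0 0 0.66;0 0 0 0 0 0.79;0 0 0 0 0 0.92;0 0 0 0 0 1.034" | grep -E "tcp|ft|width"
python3 -m inch "0 0 0 0 0 0;0 0 0 0 0 0;0 0 0 0 0 0" | grep -E "tcp|ft|width"
python3 go.py .580 -.2612 .079 -.823
```

```text
tcp_pos: [0.58, -0.2613, 0.0794]
ft_force: [-4.1, 3.6, 10.1]
gripper_width: 0.0131
tcp_pos: [0.58, -0.2613, 0.0794]
ft_force: [-5.0, 4.7, 10.2]
gripper_width: 0.0133
shift [ 0.0001 -0.      0.0004] turn [-0.0024  0.0015 -0.0025] | yaw now -0.8255 tcp [ 0.58   -0.2613  0.0794] j7 -0.655 F [-5.004   4.6662 10.1774] w 0.0133 t 20.5
```

Yaw is at its target of −0.825. Releasing, rising and moving aside to check.

```bash
python3 -m inch "0 0 0 0 0 0;0 0 0 0 0 0;0 0 0 0 0 0;0 0 0 0 0 0;0 0 0 0 0 0" 0.06 | grep -E "tcp|ft|grip"
python3 -m inch "0 0 -0.03 0 0 0;0 0 -0.07 0 0 0;0 0 -0.12 0 0 0;0 0 -0.16 0 0 0;0 0 -0.16 0 0 0" | grep -E "tcp|ft"
python3 go.py .35 -.50 .26 -.823
```

```text
tcp_pos: [0.5803, -0.2627, 0.0778]
ft_force: [-0.0, 0.3, -0.9]
gripper_width: 0.0599
gripper_force: 0.0
tcp_pos: [0.584, -0.2635, 0.2451]
ft_force: [-0.5, -0.2, 1.0]
shift [-0.3322  0.0156 -0.0161] turn [ 0.0107 -0.0039 -0.0035] | yaw now -0.8265 tcp [ 0.584  -0.2635  0.2451] j7 -0.595 F [-0.4589 -0.2306  0.9991] w 0.0601 t 21.5
```

```bash
python3 -m inch "-0.3322 0.0156 0 0 0 0;-0.3322 0.0156 0 0 0 0;-0.3322 0.0156 0 0 0 0;-0.3322 0.0156 0 0 0 0;-0.3322 0.0156 0 0 0 0;-0.3322 0.0156 0 0 0 0;-0.3322 0.0156 0 0 0 0;-0.3322 0.0156 0 0 0 0" | grep -E "tcp|ft"
python3 - <<'E'
from h import *
for n in('top','side'): shot(n,n+'5')
f=lambda n,u,v,w:cv2.resize(cv2.imread(f'pics/{n}.png')[v:v+w,u:u+w],(400,400),interpolation=cv2.INTER_CUBIC)
cv2.imwrite('pics/m8.png',np.vstack([np.hstack([f('top5',280,160,120),f('side5',190,220,120)]),cv2.resize(np.hstack([cv2.imread('pics/top5.png'),cv2.imread('pics/side5.png')])[:, :],(800,200))]))
E
```

```text
tcp_pos: [0.3408, -0.5036, 0.2373]
ft_force: [0.4, -0.6, -0.1]
```

View pics/m8.png

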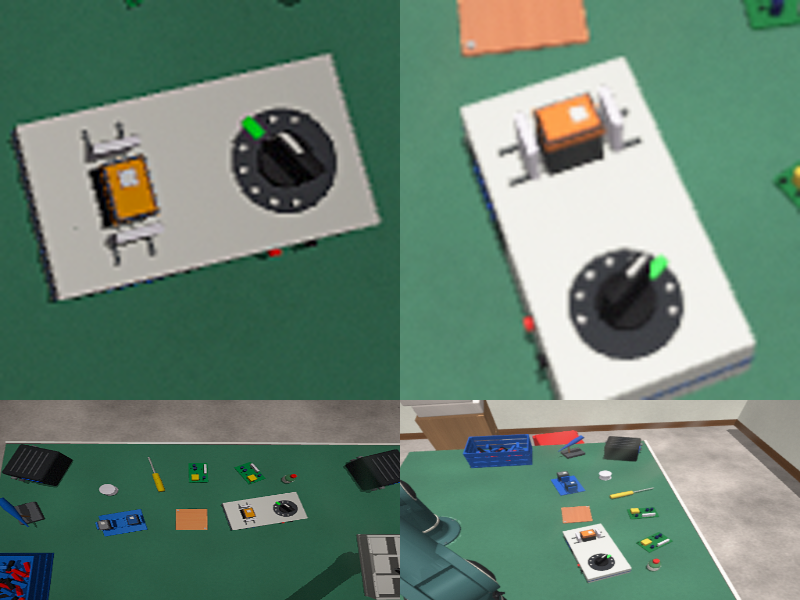

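The module sits home between the cheeks and the pointer, parallax aside, points at the green mark. The rack neighbours and bystanders are unmoved. A quick numeric check of pointer angle and module height:

```bash
python3 - <<'E'
from meas import *
from fit import un,at_z
A=dict(np.load('pics/top5.npz'));B=dict(np.load('pics/side5.npz'))
for c,px,u,v in((A,[(298,152),(279,134)],280,160),(B,[(231,276),(248,254)],190,220)):
    p=at_z(c,un(px,u,v,10/3,10/3),.093); d=R.from_euler('z',-.2235).apply(p[1]-p[0]); print('q',np.arctan2(d[1],-d[0]))
    P=cloud(c);h=cv2.cvtColor(c['frame'],cv2.COLOR_BGR2HSV); m=(h[...,0]>5)&(h[...,0]<22)&(h[...,1]>150)&(abs(P[...,1]+.129)<.05)&(abs(P[...,0]-.554)<.05); print('cap z',np.percentile(P[m][:,2],[50,80]))
E
python3 go.py .34 -.5 .24 -.82
```

```text
q 2.579912922068791
cap z [0.0958 0.0975]
q 2.5608708498826385
cap z [0.0959 0.0981]
shift [-0.0051 -0.0035 -0.0025] turn [-0.0016  0.0004 -0.0082] | yaw now -0.8282 tcp [ 0.3461 -0.4992  0.2375] j7 -0.020 F [ 0.9063 -0.0726 -0.31  ] w 0.0600 t 22.4
```

The cap is at 0.096 m (home is 0.096) and q ≈ 2.57, in the 2.618 detent to within pixel error. Handing in.

```bash
python3 -c "
from rig import ticket; print(ticket.close_job())"
```

```text
the job is handed in; nothing more can be done
None
```

The job is handed in at about 22 s of robot time: the orange module was released on the plate, regrasped a quarter turn round and plugged home (cap top measured at 0.096 m). The selector was then turned in one grasp to the green mark, measuring about 2.57 rad against 2.618; no judging result came back.

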